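# Set the green light stick in the seedling lamp sleeve

### The job

Take the light stick with the green cap and green ring out of the wooden rack and slide it gently down into the white flared sleeve beside the seedling tray, until its green ring meets the sleeve's mouth; do not let it drop in. Leave it standing there on its own, and leave the orange and the blue stick standing in the rack.

Things in the scene. Friction and masses are not known exactly. Their poses are not given: they have to be found in the camera images.
- stick_green: Loose upright light stick, 22 mm diameter, 150 mm long, 0.1 kg, with green end cap and green 10 mm wide flat depth ring (lower edge 60 mm above the foot). Origin: centre of the foot; z up to the cap. Stands in one of 3 pockets (any; 30 mm deep, 25 wide, 90 apart in a row) of a fixed wooden rack, 70x260x40 mm; foot 10 mm above the table. Grip its upper part from above.
- sleeve_mouth (a point): Centre of the rim of the white flared sleeve, 72 mm above the table; z up. Mouth 56 mm wide inside, narrowing over 17 mm to a 27 mm bore; 60 mm from rim to flat floor, where the ring's lower edge is level with the rim. On a 96 mm square grey plate fixed to the table; a seedling tray adjoins on its +y side, 60 to 230 mm from the axis, leaves up to 95 mm above the table.
- stick_orange: Same size and make of stick, with orange cap and orange ring. Origin: centre of the foot; z up to the cap. Starts in another pocket of the same rack row and stays there.
- stick_blue: Same size and make of stick, with blue cap and blue ring. Origin: centre of the foot; z up to the cap. Starts in another pocket of the same rack row and stays there.

How it is judged (in metres and radians):
At the end, for the whole second after the job is handed in: The green stick stands still in the sleeve: foot at least 50 mm below the rim (full depth 60), within 12 mm of the bore axis, at most 10 degrees from vertical. The orange and blue sticks' feet are within 20 mm of their starts, both at most 15 degrees from vertical (z of stick_green in the frame of sleeve_mouth below -0.05 m and horizontal distance between stick_green and sleeve_mouth below 0.012 m and angle between stick_green's own z axis and vertical below 0.175 rad and linear speed of stick_green below 0.02 m/s and distance of each of stick_orange, stick_blue from where it was at the start of the episode below 0.02 m and angle between each of stick_orange, stick_blue's own z axis and vertical below 0.26 rad); the robot touches nothing.
It fails at once if the green stick is dropped into the sleeve (faster than 0.6 m/s there) (horizontal distance between stick_green and sleeve_mouth below 0.02 m and z of stick_green in the frame of sleeve_mouth below 0.02 m and linear speed of stick_green above 0.6 m/s).
It also fails if it takes over 42 s, if anything falls off the work surface, if the arm or the gripper's body presses on something with over 40 N, if the wrist force passes 120 N, or if a joint passes its speed limit or range.

### The arm

A 6-joint arm with a two-finger parallel gripper is mounted at the origin on the work surface. World frame = base frame: x ahead of the robot, y to its left, z up, the work surface at z = 0. Lengths are in mm, angles in rad, forces in N, time in s.
With the tool pointing down it reaches from about 250 to 800 mm from the base axis. Payload 3.9 kg.
Tool frame: the origin (TCP) lies at the very end of the fingers, on their centre line; the grasp point (between the pads) lies 19 mm behind it; x points along the fingers, y is the direction in which the jaws open and shut, and the axes are right-handed (so a half turn about x gives the same grasp; the last joint's range is limited). The gripper opens to 85 mm and grips with 20 to 120 N. Pads are 22 mm wide; open, the fingers measure 114 mm over their backs; the gripper's body (76 mm by 85 mm) begins 54 mm behind the grasp point. The pads swing forward as they close: fully open they stand 13 mm farther back than shut.
Start: joints at [-1.267, 0.26, -0.138, 1.173, 0, 1.571], TCP at [157.048, -500.95, 231.304] pointing down, gripper open.
Joint ranges: [-2.78, 2.78], [-0.83, 1.72], [-1.28, 1.37], [-1.9, 2.12], [-1.57, 1.48], [-3.14, 3.14]. Speed limits (rad/s): [2.57, 2.57, 3.14, 3.14, 3.14, 3.14].

### API

Orientations are given as a unit quaternion [w, x, y, z].
In Python, from cell import * gives the robot as it stands.
- The arm moves only by the tool drive_tool, never from a script. Its argument "rows" is a list of rows, each an object with "xyz": the shift along the tool's x, y, z in mm, a list of three; "angular": the turn, a rotation vector about the tool's x, y, z in rad, a list of three; "jaw": the finger opening in mm, from 0 to 85.4. In form: [{"xyz": [x, y, z], "angular": [wx, wy, wz], "jaw": jaw}, ...]. A call has 1 to 8 rows; each row shifts and turns the commanded pose from where the row before left it, along the tool's axes as they then stand; what a row does not reach is not made up. A row lasts 1/10 s, in which the tool goes at most 50 mm and 8.59 degrees, less where a joint would pass 70% of its speed; a pose out of reach is approached as far as the arm can. A call with a gripper value outside its range is refused whole. The fingers move at their own pace and stop on an object; "squeeze" is the grip in N (left out, the last holds). Time passes only in rows, so rows that do not move let the fingers close. It gives the time, the measured TCP pose, the force and the opening at its end, in the units of the state.
- get_state(): the state, without advancing time (a new reading comes with each control period).
- get_image(name): name is "side" or "top" or "wrist"; returns a dict with "pixels" (420x560x3 uint8, blue, green, red), "z_map" (420x560 float32, mm along the optical axis (not along the pixel's ray), 0 where there is no reading), "K" (3x3 intrinsics, pixels), "R" (3x3) and "t" (3): a world point X has camera coordinates R X + t. Camera axes: x right, y down, z forward; pixel columns grow to the right and rows downward; lengths in mm; the calibration is good to about 2 mm. The wrist camera is an equidistant fisheye: a pixel r from the principal point sees the ray r / f radians off the axis. A picture is of the moment at which its call begins.
- finish_job(): hands the job in, once; it reports no verdict.
The state is a dict: "clock": time; "joint_positions": joint angles; "qd": joint speeds; "joint_efforts": joint torques, N m; "tool_pos": TCP position; "ee_rot": TCP orientation; "contact_force": force on the tool from outside, world axes, zero at the start; "ft_torque": the same for the moment, N m; "grip_width": finger opening in mm.
Only numpy, scipy, OpenCV 4.12 (cv2) and the standard library are available. Lean on these libraries where they do the work, as an engineer would, in place of code of your own. Each camera call takes 0.05 s, during which the arm holds its last target.

## Working session

There is one attempt and no reset: what is moved stays moved. The work goes in short steps, Python scripts to look and compute and a tool call to move; the robot and the scene stay as the last step left them, time stands still between calls to the robot, and variables do not carry over. Pictures are saved under pics/ and viewed, and the job is handed in when it is done.

Besides the shell and the picture viewer there is one more tool, called after "Emit:" by a JSON object that holds its "name" and its "arguments". drive_tool: Moves the arm, as the interface text tells. Its arguments: {"type":"object","properties":{"rows":{"type":"array","items":{"type":"object","properties":{"xyz":{"type":"array","items":{"type":"number"}},"angular":{"type":"array","items":{"type":"number"}},"jaw":{"type":"number"}}}},"squeeze":{"type":"number"}},"required":["rows"]}

```bash
mkdir -p pics; ls
python3 - <<'E'
from cell import *
import cv2,numpy as np,pickle
print(get_state())
for n in ["side","top","wrist"]:
    im=get_image(n); cv2.imwrite(f"pics/{n}0.png",im["pixels"]); pickle.dump(im,open(f"{n}0.pkl","wb"))
    print(n,im["K"],im["R"],im["t"])
E
```

```text
pics
{'clock': 0.0, 'joint_positions': array([-1.26701925e+00,  2.60645860e-01, -1.39441401e-01,  1.17265192e+00,
        2.50046891e-05,  1.57079046e+00]), 'qd': array([-0.00024803, -0.00088953, -0.00039191,  0.00381456, -0.00061593,
        0.00100021]), 'joint_efforts': array([-2.89860345e-04, -4.05677783e+01,  2.53922188e+01,  1.85960328e-02,
       -3.88622002e-04, -2.99517041e-06]), 'tool_pos': array([ 156.84015666, -500.29334448,  230.45751779]), 'ee_rot': array([-0.10631059, -0.6988701 , -0.10767125,  0.69906048]), 'contact_force': array([-0.27690133, -0.76801522,  0.42357948]), 'ft_torque': array([ 2.29816926e-02,  1.89415013e-02, -9.66040879e-05]), 'grip_width': 85.25899277693955}
side [[474.60588085   0.         281.77508267]
 [  0.         474.60588085 212.52653398]
 [  0.           0.           1.        ]] [[-0.88069132 -0.47368594 -0.00210526]
 [-0.35996775  0.67213869 -0.64703385]
 [ 0.30790587 -0.56907927 -0.76245837]] [ 464.97501862  235.76160554 1004.57012212]
top [[511.49776323   0.         272.90785628]
 [  0.         511.49776323 214.67535812]
 [  0.           0.           1.        ]] [[-0.02740865 -0.99961577 -0.00413174]
 [-0.996994    0.02763595 -0.07238243]
 [ 0.0724688   0.00213541 -0.99736839]] [  -4.72183418  511.61709646 1393.62355027]
wrist [[325.1922621    0.         277.1675145 ]
 [  0.         325.1922621  210.82376883]
 [  0.           0.           1.        ]] [[ 2.99683843e-01 -9.54038267e-01 -7.60510115e-04]
 [-9.16589810e-01 -2.88141448e-01  2.77196006e-01]
 [-2.64674732e-01 -8.23740887e-02 -9.60813091e-01]] [-524.07693431  -36.93259535  379.28486194]
```

View pics/side0.png

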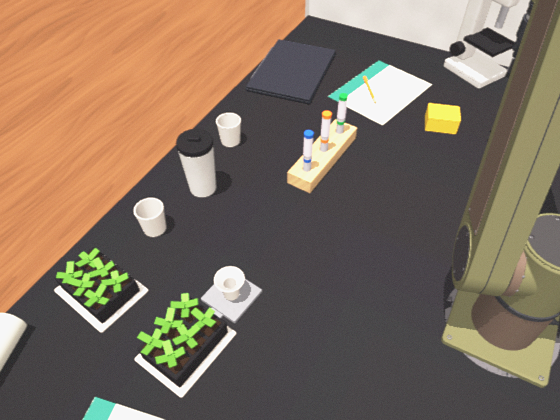

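View pics/top0.png

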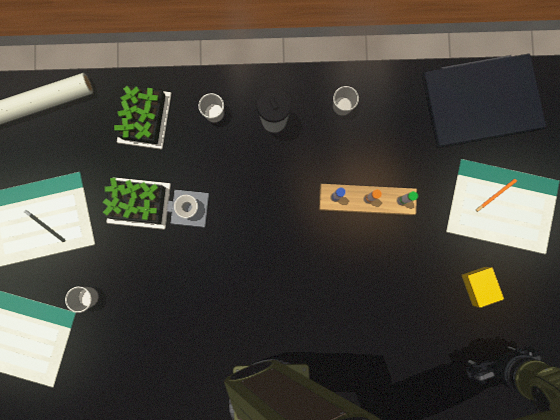

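View pics/wrist0.png

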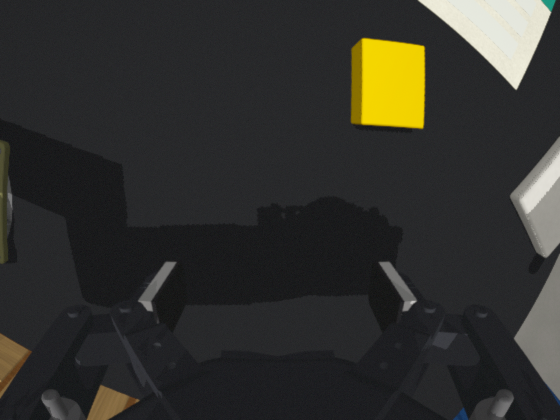

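The side view shows the green cap near (343,98) and the sleeve near (229,280). In the top view the green cap is near (413,196), at the right end of the rack, and the sleeve is near (186,206). Next I'll measure their positions.

```bash
cat > h.py <<'E'
import cv2,numpy as np,pickle
def ray(im,u,v):
    K,R,t=im["K"],im["R"],im["t"]
    d=np.linalg.inv(K)@np.array([u,v,1.]); return -R.T@t, R.T@d
def onz(im,u,v,z):
    c,d=ray(im,u,v); return c+d*(z-c[2])/d[2]
def pts(im,m):
    v,u=np.nonzero(m&(im["z_map"]>0)); z=im["z_map"][v,u]
    d=(np.linalg.inv(im["K"])@np.vstack([u,v,np.ones(len(u))]))*z
    return ((d.T-im["t"])@im["R"])
def hue(im,h0,h1,s=120,v=60):
    h=cv2.cvtColor(im["pixels"],cv2.COLOR_BGR2HSV)
    return (h[...,0]>=h0)&(h[...,0]<=h1)&(h[...,1]>s)&(h[...,2]>v)
def win(m,u0,u1,v0,v1):
    o=np.zeros_like(m); o[v0:v1,u0:u1]=m[v0:v1,u0:u1]; return o
E
python3 - <<'E'
from h import *
T=pickle.load(open("top0.pkl","rb"));S=pickle.load(open("side0.pkl","rb"))
for name,h,wt,ws in [("green",(45,80),(390,430,180,215),(325,360,85,150)),("orange",(5,17),(360,390,185,210),(315,335,105,160)),("blue",(105,125),(325,352,180,210),(295,320,125,180))]:
    for n,im,w in (("top",T,wt),("side",S,ws)):
        m=win(hue(im,*h,s=170),*w); 
        k,lab,st,ce=cv2.connectedComponentsWithStats(m.astype(np.uint8))
        for i in range(1,k):
            if st[i,4]<5: continue
            P=pts(im,lab==i); print(name,n,st[i],ce[i].round(1),np.median(P,0).round(1),P[:,2].min().round(),P[:,2].max().round(), 'on160',onz(im,*ce[i],158)[:2].round(1),'on75',onz(im,*ce[i],75)[:2].round(1))
# sleeve
for n,im,w in (("top",T,(160,215,180,235)),("side",S,(195,270,255,325))):
    m=np.zeros(im["z_map"].shape,bool); m[w[2]:w[3],w[0]:w[1]]=1
    P=pts(im,m); 
    q=P[(P[:,2]>64)&(P[:,2]<80)]
    print(n,len(q),q.min(0).round(1),q.max(0).round(1),((q.min(0)+q.max(0))/2).round(1))
    q=P[(P[:,2]>6)&(P[:,2]<20)]; print(n,len(q),np.percentile(q,[1,99],axis=0).round(1))
# rack
m=win(hue(T,10,28,s=60,v=80),310,425,178,220);P=pts(T,m);P=P[(P[:,2]>30)&(P[:,2]<50)]
uv=P[:,:2].astype(np.float32); print("rack",cv2.minAreaRect(uv))
for n,im,w in (("tcrop",T,(150,430,170,240)),("scrop",S,(190,370,80,330))):
    c=im["pixels"][w[2]:w[3],w[0]:w[1]]; f=2 if n[0]=='s' else 2.8
    cv2.imwrite(f"pics/{n}.png",cv2.resize(c,None,fx=f,fy=f,interpolation=cv2.INTER_CUBIC))
E
```

```text
green top [409 192   9   8  55] [412.9 195.6] [ 539.8 -368.4  160.7] -2.0 167.0 on160 [ 539.1 -369. ] on75 [ 547.6 -391.7]
green side [339  93   8   7  43] [342.8  96. ] [ 540.6 -363.4  161.3] 154.0 164.0 on160 [ 541.9 -369. ] on75 [ 580.8 -478.3]
green side [338 123   5   1   5] [340. 123.] [ 537.5 -356.8   77.5] 76.0 79.0 on160 [ 503.3 -262.7] on75 [ 538.  -360.4]
orange top [372 189  10  10  70] [376.4 193.7] [ 547.4 -277.6  159.9] 34.0 165.0 on160 [ 546.4 -278.4] on75 [ 555.4 -295.1]
orange side [322 111  10   8  30] [326.5 115.4] [ 547.4 -271.4  156.6] 1.0 165.0 on160 [ 545.8 -274.1] on75 [ 585.1 -373. ]
orange side [321 140   7   3  12] [324.4 141.2] [ 541.5 -269.1   76. ] 74.0 80.0 on160 [ 508.8 -182.2] on75 [ 544.1 -271.1]
blue side [304 130  10   8  28] [307.7 135. ] [ 554.  -180.2  159.9] -1.0 163.0 on160 [ 554.4 -183.6] on75 [ 594.7 -272.7]
blue side [305 161   5   1   5] [307. 161.] [ 549.4 -179.8   75.8] 73.0 79.0 on160 [ 515.2 -100.4] on75 [ 551.2 -180.4]
top 220 [507.5 184.2  64.1] [566.8 244.2  77.8] [537.1 214.2  71. ]
top 1015 [[483.5 162.5   6.2]
 [607.  293.2  18.8]]
side 489 [508.2 182.6  64.1] [570.  331.4  79.9] [539.1 257.   72. ]
side 1251 [[487.5 170.7   6.3]
 [589.3 267.8  18.4]]
rack ((547.1350708007812, -277.67352294921875), (261.6936950683594, 71.20403289794922), 85.22664642333984)
```

Run:
```python
from h import *
T=pickle.load(open("top0.pkl","rb"));S=pickle.load(open("side0.pkl","rb"))
a=cv2.resize(T["pixels"][180:232,160:212],(390,390),interpolation=cv2.INTER_CUBIC)
b=cv2.resize(S["pixels"][250:325,195:270],(390,390),interpolation=cv2.INTER_CUBIC)
cv2.imwrite("pics/sl.png",np.hstack([a,b]))
```

```text
(no output)
```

View pics/sl.png

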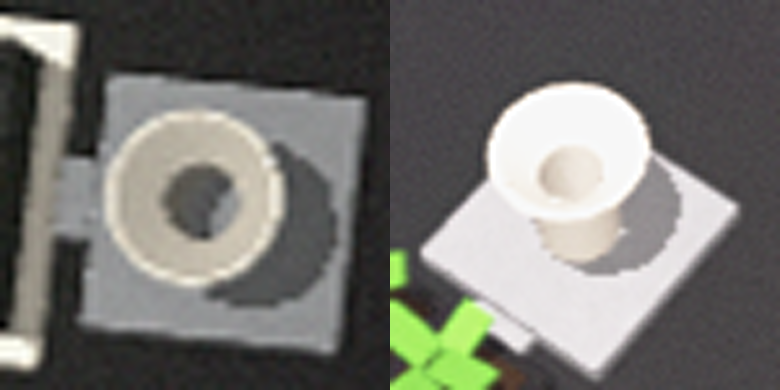

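```bash
cat >> h.py <<'E'
from scipy.spatial.transform import Rotation as Ro
def Rt(s): q=np.array(s["ee_rot"]); return Ro.from_quat(q[[1,2,3,0]]).as_matrix()
def plan(s,p,yaw=None):
    """tool-frame shift to world p; rotvec to have tool x down, y along heading yaw"""
    R=Rt(s); print("tool y",R[:,1].round(3),"tool z",R[:,2].round(3),"x",R[:,0].round(4))
    print("pos",s["tool_pos"].round(1),"dxyz world",(np.array(p)-s["tool_pos"]).round(1),"tool",(R.T@(np.array(p)-s["tool_pos"])).round(1))
    if yaw is not None:
        x=np.array([0,0,-1.]);y=np.array([np.cos(yaw),np.sin(yaw),0]);G=np.stack([x,y,np.cross(x,y)],1)
        print("rotvec",Ro.from_matrix(R.T@G).as_rotvec().round(3)); 
        print("target-frame shift",(G.T@(np.array(p)-s["tool_pos"])).round(1))
E
python3 - <<'E'
from h import *
from cell import *
T=pickle.load(open("top0.pkl","rb"));S=pickle.load(open("side0.pkl","rb"))
print(onz(T,193.5/7.5+159.5,198/7.5+179.5,72),onz(S,178.5/5.2+194.5,151/5.2+249.5,72))
s=get_state()
for yaw in (0.08,np.pi): plan(s,[540,-368,220],yaw)
E
```

```text
[537.27342122 213.47992267  72.        ] [539.15876644 213.07680376  72.        ]
tool y [ 0.299 -0.954 -0.002] tool z [-0.954 -0.299 -0.   ] x [-5.0e-04  1.5e-03 -1.0e+00]
pos [ 156.9 -500.5  230.6] dxyz world [383.1 132.5 -10.6] tool [  10.7  -11.8 -405.2]
rotvec [-1.347e+00 -1.000e-03  1.000e-03]
target-frame shift [  10.6  392.5 -101.4]
tool y [ 0.299 -0.954 -0.002] tool z [-0.954 -0.299 -0.   ] x [-5.0e-04  1.5e-03 -1.0e+00]
pos [ 156.9 -500.5  230.6] dxyz world [383.1 132.5 -10.6] tool [  10.7  -11.8 -405.2]
rotvec [1.875e+00 1.000e-03 1.000e-03]
target-frame shift [  10.6 -383.1  132.5]
```

Emit:
{"name": "drive_tool", "arguments": {"rows": [{"xyz":[0,0,-40],"angular":[0,0,0],"jaw":60},{"xyz":[0,0,-40],"angular":[0,0,0],"jaw":60},{"xyz":[0,0,-40],"angular":[0,0,0],"jaw":60},{"xyz":[0,0,-40],"angular":[0,0,0],"jaw":60},{"xyz":[0,0,-40],"angular":[0,0,0],"jaw":60},{"xyz":[0,0,-40],"angular":[0,0,0],"jaw":60},{"xyz":[0,0,-40],"angular":[0,0,0],"jaw":60},{"xyz":[0,0,-40],"angular":[0,0,0],"jaw":60}]}}

```text
clock: 0.95
tool_pos: [463.7, -404.3, 230.9]
ee_rot: [-0.107, -0.699, -0.107, 0.699]
contact_force: [0.7, -0.6, 0.2]
grip_width: 59.7
```

Emit:
{"name": "drive_tool", "arguments": {"rows": [{"xyz":[0,0,-30],"angular":[-0.14,0,0],"jaw":60},{"xyz":[0,0,0],"angular":[-0.14,0,0],"jaw":60},{"xyz":[0,0,0],"angular":[-0.14,0,0],"jaw":60},{"xyz":[0,0,0],"angular":[-0.14,0,0],"jaw":60},{"xyz":[0,0,0],"angular":[-0.14,0,0],"jaw":60},{"xyz":[0,0,0],"angular":[-0.14,0,0],"jaw":60},{"xyz":[0,0,0],"angular":[-0.14,0,0],"jaw":60},{"xyz":[0,0,0],"angular":[-0.14,0,0],"jaw":60}]}}

```text
clock: 1.75
tool_pos: [490.8, -396.1, 230.8]
ee_rot: [-0.463, -0.534, -0.464, 0.534]
contact_force: [0.4, 0.6, 0.3]
grip_width: 60.0
```

Run:
```python
from h import *
from cell import *
s=get_state(); print(s["clock"],s["joint_positions"].round(2)); plan(s,[540.3,-368.5,200],0)
```

```text
1.75 [-0.68  0.45  0.14  1.27 -0.    1.03]
tool y [ 0.99  -0.141 -0.001] tool z [-0.141 -0.99  -0.001] x [-8.e-04  6.e-04 -1.e+00]
pos [ 490.8 -396.1  230.8] dxyz world [ 49.5  27.6 -30.8] tool [ 30.7  45.1 -34.2]
rotvec [-0.141 -0.001  0.001]
target-frame shift [ 30.8  49.5 -27.6]
```

Emit:
{"name": "drive_tool", "arguments": {"rows": [{"xyz":[0,0,0],"angular":[-0.14,0,0],"jaw":60},{"xyz":[0,25,-14],"angular":[0,0,0],"jaw":60},{"xyz":[0,24,-13],"angular":[0,0,0],"jaw":60},{"xyz":[0,0,0],"angular":[0,0,0],"jaw":60},{"xyz":[0,0,0],"angular":[0,0,0],"jaw":60}]}}

```text
clock: 2.25
tool_pos: [540.2, -369.2, 230.6]
ee_rot: [-0.498, -0.501, -0.499, 0.502]
contact_force: [-0.5, 0.7, 0.4]
grip_width: 60.2
```

Run:
```python
from h import *
from cell import *
s=get_state(); plan(s,[540.3,-368.5,200],0)
im=get_image("wrist"); cv2.imwrite("pics/w1.png",im["pixels"]);pickle.dump(im,open("w1.pkl","wb"))
m=hue(im,45,80,s=150)
k,lab,st,ce=cv2.connectedComponentsWithStats(m.astype(np.uint8))
K,R,t=im["K"],im["R"],im["t"]
for i in range(1,k):
    if st[i,4]<40: continue
    x=(ce[i,0]-K[0,2])/K[0,0]; y=(ce[i,1]-K[1,2])/K[1,1]; th=np.hypot(x,y)
    d=R.T@np.array([x/th*np.sin(th),y/th*np.sin(th),np.cos(th)]); c=-R.T@t
    print(st[i],ce[i].round(1),"on160",(c+d*(160-c[2])/d[2]).round(1),"on152",(c+d*(152-c[2])/d[2]).round(1))
```

```text
tool y [ 1.    -0.006 -0.001] tool z [-0.006 -1.    -0.   ] x [-1.4e-03  3.0e-04 -1.0e+00]
pos [ 540.2 -369.2  230.6] dxyz world [  0.1   0.7 -30.6] tool [30.6  0.2 -0.7]
rotvec [-0.006 -0.     0.001]
target-frame shift [30.6  0.1 -0.7]
[259 203  35  35 939] [276.2 220.3] on160 [ 539.1 -367.5  160. ] on152 [ 539.  -370.1  152. ]
```

View pics/w1.png

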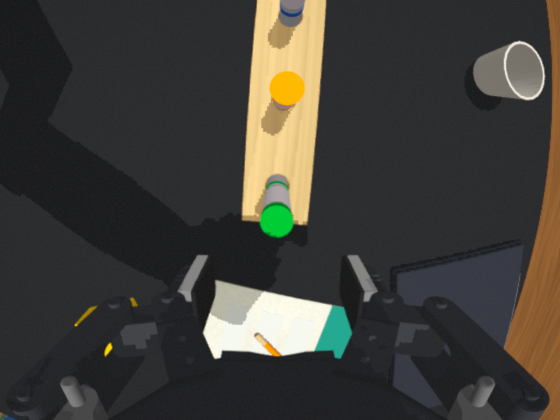

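The wrist view shows the green cap at (276,220), centred between the fingers. It agrees with the other views to about 1.5 mm, so I'm going down to grip.

Emit:
{"name": "drive_tool", "arguments": {"rows": [{"xyz":[20,-1,-1],"angular":[0,0,0],"jaw":60},{"xyz":[30,0,0],"angular":[0,0,0],"jaw":60},{"xyz":[30,0,0],"angular":[0,0,0],"jaw":60},{"xyz":[20,0,0],"angular":[0,0,0],"jaw":60},{"xyz":[16,0,0],"angular":[0,0,0],"jaw":60},{"xyz":[0,0,0],"angular":[0,0,0],"jaw":40},{"xyz":[0,0,0],"angular":[0,0,0],"jaw":30}], "squeeze": 40}}

```text
clock: 3.0
tool_pos: [538.4, -369.0, 115.5]
ee_rot: [-0.498, -0.502, -0.498, 0.502]
contact_force: [0.0, -0.1, 0.8]
grip_width: 31.8
```

Emit:
{"name": "drive_tool", "arguments": {"rows": [{"xyz":[0,0,0],"angular":[0,0,0],"jaw":20},{"xyz":[0,0,0],"angular":[0,0,0],"jaw":14},{"xyz":[0,0,0],"angular":[0,0,0],"jaw":14},{"xyz":[0,0,0],"angular":[0,0,0],"jaw":14},{"xyz":[0,0,0],"angular":[0,0,0],"jaw":14}], "squeeze": 40}}

```text
clock: 3.5
tool_pos: [539.8, -369.1, 116.6]
ee_rot: [0.499, 0.502, 0.497, -0.502]
contact_force: [-1.0, -0.3, 6.6]
grip_width: 21.0
```

Run:
```python
from h import *
from cell import *
s=get_state(); print(s["contact_force"],s["ft_torque"],s["grip_width"]);plan(s,[540.3,-368.5,300],0)
```

```text
[-1.03096458 -0.28300362  6.5709135 ] [-0.01238162  0.25791544  0.03244099] 21.044301890482668
tool y [ 1.    -0.007  0.002] tool z [-0.007 -1.     0.002] x [ 0.0016 -0.0016 -1.    ]
pos [ 539.8 -369.1  116.6] dxyz world [  0.5   0.6 183.4] tool [-183.4    0.8   -0.4]
rotvec [-0.007  0.002 -0.002]
target-frame shift [-183.4    0.5   -0.6]
```

Emit:
{"name": "drive_tool", "arguments": {"rows": [{"xyz":[-8,0,0],"angular":[0,0,0],"jaw":14},{"xyz":[-12,0,0],"angular":[0,0,0],"jaw":14},{"xyz":[-16,0,0],"angular":[0,0,0],"jaw":14},{"xyz":[-24,0,0],"angular":[0,0,0],"jaw":14},{"xyz":[-30,0,0],"angular":[0,0,0],"jaw":14},{"xyz":[-35,0,0],"angular":[0,0,0],"jaw":14},{"xyz":[-35,0,0],"angular":[0,0,0],"jaw":14},{"xyz":[-25,0,0],"angular":[0,0,0],"jaw":14}]}}

```text
clock: 4.3
tool_pos: [539.5, -368.6, 303.7]
ee_rot: [0.499, 0.502, 0.497, -0.501]
contact_force: [0.1, -0.5, -1.1]
grip_width: 21.1
```

Run:
```python
from h import *
from cell import *
s=get_state(); print(s["contact_force"],s["ft_torque"],s["grip_width"]);plan(s,[538,213.5,300],0)
for n in ("side",): 
    im=get_image(n); cv2.imwrite("pics/s2.png",im["pixels"]);pickle.dump(im,open("s2.pkl","wb"))
```

```text
[ 0.10752347 -0.53350228 -1.07414457] [ 0.00290313 -0.0278224  -0.01911519] 21.127270246998943
tool y [ 1.    -0.007  0.003] tool z [-0.007 -1.     0.001] x [ 0.0025 -0.0014 -1.    ]
pos [ 539.5 -368.6  303.7] dxyz world [ -1.5 582.1  -3.7] tool [   2.9   -5.5 -582.1]
rotvec [-0.007  0.001 -0.002]
target-frame shift [   3.7   -1.5 -582.1]
```

View pics/s2.png

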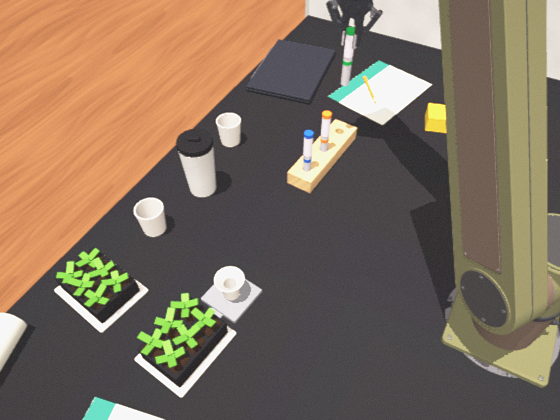

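The stick came out cleanly and hangs vertically in the gripper: cap near (350,30), foot near (346,85). The other two sticks haven't moved. I'm carrying it over them to the sleeve.

Emit:
{"name": "drive_tool", "arguments": {"rows": [{"xyz":[0,0,-15],"angular":[0,0,0],"jaw":14},{"xyz":[0,-1,-30],"angular":[0,0,0],"jaw":14},{"xyz":[0,0,-40],"angular":[0,0,0],"jaw":14},{"xyz":[0,-1,-42],"angular":[0,0,0],"jaw":14},{"xyz":[0,0,-42],"angular":[0,0,0],"jaw":14},{"xyz":[0,-1,-42],"angular":[0,0,0],"jaw":14},{"xyz":[0,0,-42],"angular":[0,0,0],"jaw":14},{"xyz":[0,0,-42],"angular":[0,0,0],"jaw":14}]}}

```text
clock: 5.15
tool_pos: [536.3, -70.7, 298.6]
ee_rot: [-0.497, -0.501, -0.499, 0.502]
contact_force: [1.6, -0.1, -1.2]
grip_width: 21.0
```

Emit:
{"name": "drive_tool", "arguments": {"rows": [{"xyz":[0,0,-42],"angular":[0,0,0],"jaw":14},{"xyz":[0,-1,-42],"angular":[0,0,0],"jaw":14},{"xyz":[0,0,-42],"angular":[0,0,0],"jaw":14},{"xyz":[0,-1,-42],"angular":[0,0,0],"jaw":14},{"xyz":[0,0,-42],"angular":[0,0,0],"jaw":14},{"xyz":[0,0,-35],"angular":[0,0,0],"jaw":14},{"xyz":[0,0,-25],"angular":[0,0,0],"jaw":14},{"xyz":[0,0,-12],"angular":[0,0,0],"jaw":14}]}}

```text
clock: 5.95
tool_pos: [536.2, 210.9, 298.5]
ee_rot: [-0.498, -0.5, -0.5, 0.502]
contact_force: [0.0, -0.0, -0.8]
grip_width: 21.3
```

Emit:
{"name": "drive_tool", "arguments": {"rows": [{"xyz":[0,0,-5],"angular":[0,0,0],"jaw":14},{"xyz":[0,0,0],"angular":[0,0,0],"jaw":14},{"xyz":[0,0,0],"angular":[0,0,0],"jaw":14},{"xyz":[0,0,0],"angular":[0,0,0],"jaw":14}]}}

```text
clock: 6.35
tool_pos: [538.3, 212.2, 300.4]
ee_rot: [-0.498, -0.502, -0.498, 0.502]
contact_force: [0.1, -0.3, -1.1]
grip_width: 21.0
```

Run:
```python
from h import *
from cell import *
s=get_state(); print(s["contact_force"],s["ft_torque"],s["grip_width"],s["joint_positions"].round(2));plan(s,[538,213.5,200],0)
for n in ("side","top","wrist"): 
    im=get_image(n); cv2.imwrite(f"pics/{n}3.png",im["pixels"]);pickle.dump(im,open(f"{n}3.pkl","wb"))
```

```text
[ 0.12369079 -0.28648353 -1.05899622] [ 0.03117708 -0.01457093  0.02656925] 21.006164415422422 [ 0.38  0.34  0.15  1.39 -0.    1.96]
tool y [ 1.    -0.009 -0.   ] tool z [-0.009 -1.     0.   ] x [-0.e+00 -3.e-04 -1.e+00]
pos [538.3 212.2 300.4] dxyz world [  -0.3    1.3 -100.4] tool [100.4  -0.4  -1.3]
rotvec [-0.009  0.     0.   ]
target-frame shift [100.4  -0.3  -1.3]
```

View pics/side3.png

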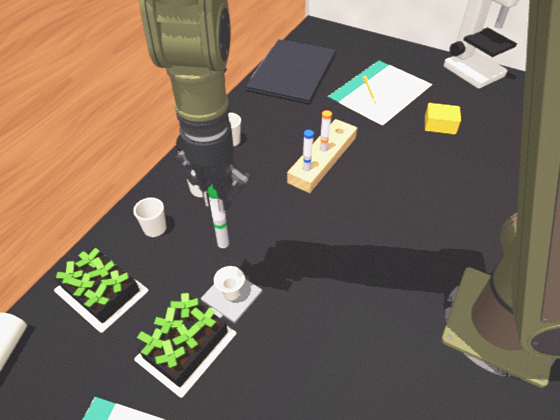

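View pics/wrist3.png

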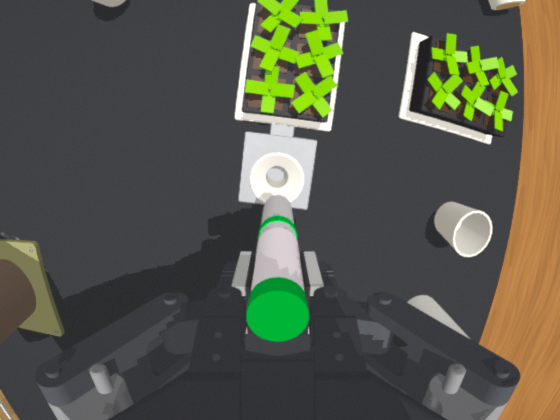

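```bash
cat >> h.py <<'E'
def wray(im,u,v):
    K,R,t=im["K"],im["R"],im["t"]
    x=(u-K[0,2])/K[0,0]; y=(v-K[1,2])/K[1,1]; th=np.hypot(x,y)
    d=R.T@np.array([x/th*np.sin(th),y/th*np.sin(th),np.cos(th)]); return -R.T@t,d
def won(im,u,v,z):
    c,d=wray(im,u,v); return (c+d*(z-c[2])/d[2]).round(1)
E
python3 - <<'E'
from h import *
S=pickle.load(open("side3.pkl","rb"));W=pickle.load(open("wrist3.pkl","rb"))
c=S["pixels"][170:310,180:270]; cv2.imwrite("pics/sc3.png",cv2.resize(c,None,fx=4,fy=4,interpolation=cv2.INTER_CUBIC))
m=win(hue(S,45,80,s=120),195,235,180,250)
k,lab,st,ce=cv2.connectedComponentsWithStats(m.astype(np.uint8))
for i in range(1,k):
    if st[i,4]>4: P=pts(S,lab==i); print(st[i],ce[i].round(1),np.median(P,0).round(1))
m=hue(W,45,80,s=100)
k,lab,st,ce=cv2.connectedComponentsWithStats(win(m,230,330,195,350).astype(np.uint8))
for i in range(1,k):
    if st[i,4]>30: print(st[i],ce[i].round(1),[won(W,*ce[i],z) for z in (344,264,258)])
# stick white rows in wrist: lower end; sleeve rim
g=W["pixels"].min(2)
cv2.imwrite("pics/wc3.png",cv2.resize(W["pixels"][120:260,210:340],None,fx=4,fy=4,interpolation=cv2.INTER_CUBIC))
E
```

```text
[207 186  11  12  93] [211.9 192.1] [539.2 221.3 344.9]
[213 223  14   6  42] [219.7 225.7] [533.7 221.6 260.1]
[257 216  41  23 248] [277.1 223.5] [array([538.3, 249.7, 344. ]), array([538.1, 223.1, 264. ]), array([538.1, 221.1, 258. ])]
[ 245  277   65   65 3302] [277.2 309.8] [array([538.1, 216.4, 344. ]), array([537.7, 163.3, 264. ]), array([537.6, 159.3, 258. ])]
```

View pics/wc3.png

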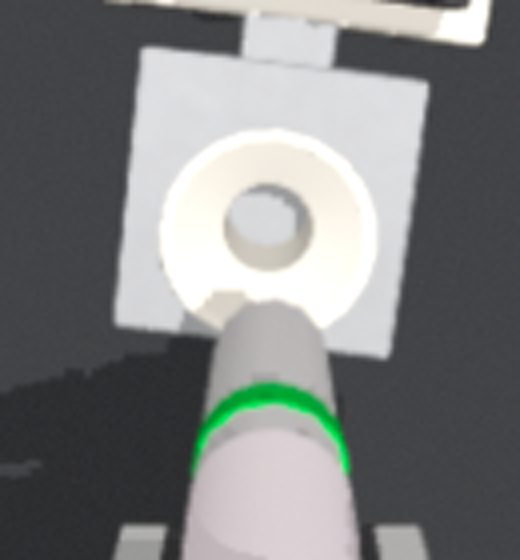

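View pics/sc3.png

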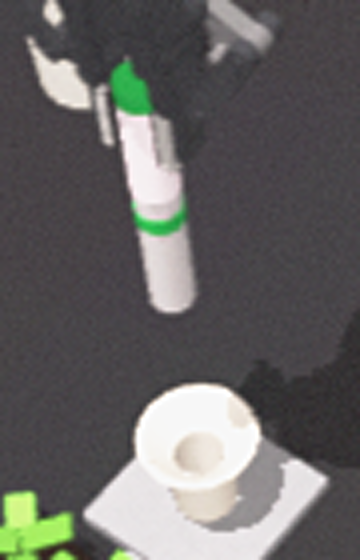

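Run:
```python
from h import *
S=pickle.load(open("side3.pkl","rb"));W=pickle.load(open("wrist3.pkl","rb"));S2=pickle.load(open("s2.pkl","rb"))
for n,im in (("S",S),("W",W)): print(n,(-im["R"].T@im["t"]).round(1), im["R"].round(2).tolist())
for u,v in ((277.5,194.5),(277.5,195.5)):
  print("foot edge",[won(W,u,v,z) for z in (190,194,198)])
# ring front: edges at column 277
col=hue(W,45,80,s=100)[:,277]; r=np.nonzero(col)[0]; print(r)
for a in r[r<270][[0,-1]]: print(a,[won(W,277,a,z) for z in (254,264)])
for a in r[r>270][[0,-1]]: print("cap",a,[won(W,277,a,z) for z in (340,344)])
# sleeve rim in wrist: white crop extents cols 158-378, rows128-340 -> px
print("rim",won(W,210+268/4,120+(128+0)/4,72),won(W,210+158/4,120+232/4,72),won(W,210+378/4,120+232/4,72),"bore",won(W,210+268/4,120+227/4,55))
z=W["z_map"]; print("zmap any",(z>0).sum())
def wpts(im,m):
    v,u=np.nonzero(m&(im["z_map"]>0)); out=[]
    for a,b in zip(u,v):
        c,d=wray(im,a,b); dz=(im["R"]@d)[2]; out.append(c+d*im["z_map"][b,a]/dz)
    return np.array(out)
m=np.zeros(z.shape,bool); m[195:300,245:310]=1
P=wpts(W,m); 
for z0 in range(190,345,12):
    q=P[(abs(P[:,2]-z0)<6)&(abs(P[:,0]-538)<14)&(P[:,1]>205)&(P[:,1]<235)]
    if len(q)>5:
        A=np.c_[2*q[:,:2],np.ones(len(q))]; s=np.linalg.lstsq(A,(q[:,:2]**2).sum(1),rcond=None)[0]
        print(z0,len(q),"fit",s[:2].round(1),"maxy",np.percentile(q[:,1],95).round(1),"x",np.percentile(q[:,0],[2,98]).round(1))
```

```text
S [185.1 633.5 919.5] [[-0.88, -0.47, -0.0], [-0.36, 0.67, -0.65], [0.31, -0.57, -0.76]]
W [538.6 282.9 444.2] [[1.0, -0.01, 0.0], [-0.01, -0.96, 0.28], [-0.0, -0.28, -0.96]]
foot edge [array([538.4, 223. , 190. ]), array([538.4, 223.9, 194. ]), array([538.4, 224.9, 198. ])]
foot edge [array([538.4, 222.2, 190. ]), array([538.4, 223.1, 194. ]), array([538.4, 224.1, 198. ])]
[  1 216 217 218 219 220 278 279 280 281 282 283 284 285 286 287 288 289
 290 291 292 293 294 295 296 297 298 299 300 301 302 303 304 305 306 307
 308 309 310 311 312 313 314 315 316 317 318 319 320 321 322 323 324 325
 326 327 328 329 330 331 332 333 334 335 336 337 338 339 340 341]
1 [array([539.1, 355.3, 254. ]), array([539.1, 351.5, 264. ])]
220 [array([538., 222., 254.]), array([538.1, 225.2, 264. ])]
cap 278 [array([538.1, 227.6, 340. ]), array([538.1, 229.7, 344. ])]
cap 341 [array([537.8, 198.3, 340. ]), array([537.9, 201.6, 344. ])]
rim [538.2 245.3  72. ] [505.9 215.2  72. ] [570.  214.7  72. ] bore [537.9 213.3  55. ]
zmap any 234277
202 81 fit [538.4 214.6] maxy 225.3 x [528.5 548. ]
214 104 fit [538.4 214.5] maxy 225.4 x [528.3 547.6]
226 129 fit [538.3 214.5] maxy 225.3 x [528.2 548.1]
238 146 fit [538.3 214.6] maxy 225.3 x [528.  547.9]
250 129 fit [538.3 214.8] maxy 225.6 x [528.9 547.6]
262 273 fit [538.3 214.6] maxy 225.7 x [527.6 549.1]
274 206 fit [538.3 214.5] maxy 225.4 x [528.4 548.1]
286 308 fit [538.2 214.4] maxy 225.6 x [528.1 548.6]
298 388 fit [538.2 214.2] maxy 225.6 x [527.7 548.4]
310 647 fit [538.  214.4] maxy 225.6 x [524.7 551.4]
322 833 fit [538.  214.3] maxy 225.5 x [525.1 551. ]
334 1001 fit [538.  213.7] maxy 225.7 x [526.1 550. ]
```

The wrist depth shows the stick vertical with its axis at about (538.3, 214.5). The sleeve bore is at about (538, 213.4), so they line up within about 1 mm. I'll lower to just above the rim and check again.

Emit:
{"name": "drive_tool", "arguments": {"rows": [{"xyz":[15,0,0],"angular":[0,0,0],"jaw":14},{"xyz":[25,0,0],"angular":[0,0,0],"jaw":14},{"xyz":[30,0,0],"angular":[0,0,0],"jaw":14},{"xyz":[22,0,0],"angular":[0,0,0],"jaw":14},{"xyz":[12,0,0],"angular":[0,0,0],"jaw":14},{"xyz":[6,0,0],"angular":[0,0,0],"jaw":14},{"xyz":[0,0,0],"angular":[0,0,0],"jaw":14},{"xyz":[0,0,0],"angular":[0,0,0],"jaw":14}]}}

```text
clock: 7.3
tool_pos: [539.1, 213.7, 191.4]
ee_rot: [0.499, 0.502, 0.498, -0.501]
contact_force: [-0.5, 0.1, -0.3]
grip_width: 21.3
```

Run:
```python
from h import *
from cell import *
s=get_state(); print(s["contact_force"],s["ft_torque"],s["grip_width"]);plan(s,[538,213.5,118],0)
out=[]
for n,w in (("side",(180,280,200,320)),("wrist",(220,335,110,260))): 
    im=get_image(n);pickle.dump(im,open(f"{n}4.pkl","wb"))
    c=im["pixels"][w[2]:w[3],w[0]:w[1]]; out.append(cv2.resize(c,(390,500),interpolation=cv2.INTER_CUBIC))
cv2.imwrite("pics/c4.png",np.hstack(out))
```

```text
[-0.49004384  0.14613271 -0.27886585] [ 0.03568859 -0.03646894 -0.01690985] 21.28082116270219
tool y [ 1.    -0.007  0.002] tool z [-0.007 -1.    -0.001] x [ 1.8e-03  7.0e-04 -1.0e+00]
pos [539.1 213.7 191.4] dxyz world [ -1.1  -0.2 -73.4] tool [73.4 -1.2  0.2]
rotvec [-0.007 -0.001 -0.002]
target-frame shift [73.4 -1.1  0.2]
```

View pics/c4.png

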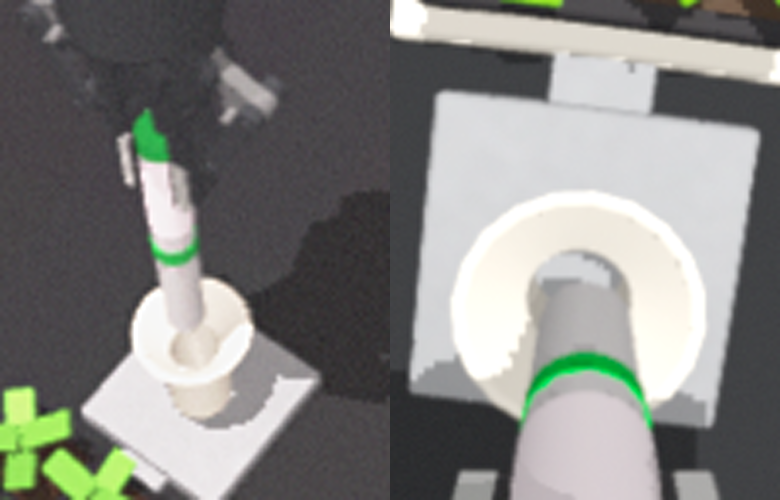

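The foot is just above the rim and almost centred: the stick axis is at crop column 586 and the bore at 580, about 1 mm off. I'll correct by 1 mm and slide it in slowly.

Emit:
{"name": "drive_tool", "arguments": {"rows": [{"xyz":[4,-1,0],"angular":[0,0,0],"jaw":14},{"xyz":[6,0,0],"angular":[0,0,0],"jaw":14},{"xyz":[6,0,0],"angular":[0,0,0],"jaw":14},{"xyz":[6,0,0],"angular":[0,0,0],"jaw":14},{"xyz":[6,0,0],"angular":[0,0,0],"jaw":14},{"xyz":[4,0,0],"angular":[0,0,0],"jaw":14},{"xyz":[3,0,0],"angular":[0,0,0],"jaw":14},{"xyz":[0,0,0],"angular":[0,0,0],"jaw":14}]}}

```text
clock: 8.2
tool_pos: [537.0, 213.3, 154.8]
ee_rot: [-0.498, -0.501, -0.498, 0.502]
contact_force: [-0.3, -0.3, -0.5]
grip_width: 21.0
```

Emit:
{"name": "drive_tool", "arguments": {"rows": [{"xyz":[5,0,0],"angular":[0,0,0],"jaw":14},{"xyz":[6,0,0],"angular":[0,0,0],"jaw":14},{"xyz":[6,0,0],"angular":[0,0,0],"jaw":14},{"xyz":[5,0,0],"angular":[0,0,0],"jaw":14},{"xyz":[3,0,0],"angular":[0,0,0],"jaw":14},{"xyz":[0,0,0],"angular":[0,0,0],"jaw":14}]}}

```text
clock: 8.8
tool_pos: [536.9, 213.3, 129.6]
ee_rot: [-0.498, -0.501, -0.498, 0.502]
contact_force: [-0.6, 0.2, -0.4]
grip_width: 21.2
```

Run:
```python
from h import *
from cell import *
s=get_state(); print(s["clock"],s["contact_force"],s["ft_torque"],s["grip_width"]);plan(s,[538,213.5,118],0)
```

```text
8.8 [-0.61072312  0.19534383 -0.36189928] [-0.03985732  0.01806161  0.0011605 ] 21.220610317132056
tool y [ 1.    -0.007 -0.001] tool z [-0.007 -1.     0.   ] x [-1.1e-03 -4.0e-04 -1.0e+00]
pos [536.9 213.3 129.6] dxyz world [  1.1   0.2 -11.6] tool [11.6  1.1 -0.2]
rotvec [-0.007  0.     0.001]
target-frame shift [11.6  1.1 -0.2]
```

No side force so far. The floor should be at about TCP 118.6, so I'm creeping down the rest.

Emit:
{"name": "drive_tool", "arguments": {"rows": [{"xyz":[3,0,0],"angular":[0,0,0],"jaw":14},{"xyz":[3,0,0],"angular":[0,0,0],"jaw":14},{"xyz":[2,0,0],"angular":[0,0,0],"jaw":14},{"xyz":[1,0,0],"angular":[0,0,0],"jaw":14},{"xyz":[0,0,0],"angular":[0,0,0],"jaw":14}]}}

```text
clock: 9.3
tool_pos: [537.2, 213.4, 121.2]
ee_rot: [-0.498, -0.502, -0.498, 0.502]
contact_force: [1.1, -0.0, -0.8]
grip_width: 21.3
```

Emit:
{"name": "drive_tool", "arguments": {"rows": [{"xyz":[1,0,0],"angular":[0,0,0],"jaw":14},{"xyz":[0,0,0],"angular":[0,0,0],"jaw":14}]}}

```text
clock: 9.5
tool_pos: [537.3, 213.4, 120.3]
ee_rot: [0.498, 0.502, 0.498, -0.502]
contact_force: [-0.2, -0.2, -0.4]
grip_width: 21.1
```

Emit:
{"name": "drive_tool", "arguments": {"rows": [{"xyz":[1,0,0],"angular":[0,0,0],"jaw":14},{"xyz":[0,0,0],"angular":[0,0,0],"jaw":14}]}}

```text
clock: 9.7
tool_pos: [537.3, 213.4, 119.2]
ee_rot: [-0.498, -0.502, -0.498, 0.502]
contact_force: [-0.3, 0.2, -0.8]
grip_width: 21.2
```

Emit:
{"name": "drive_tool", "arguments": {"rows": [{"xyz":[1,0,0],"angular":[0,0,0],"jaw":14},{"xyz":[0,0,0],"angular":[0,0,0],"jaw":14}]}}

```text
clock: 9.9
tool_pos: [537.5, 213.5, 118.6]
ee_rot: [0.498, 0.502, 0.498, -0.502]
contact_force: [0.1, 0.7, 1.4]
grip_width: 21.0
```

Emit:
{"name": "drive_tool", "arguments": {"rows": [{"xyz":[1,0,0],"angular":[0,0,0],"jaw":14},{"xyz":[0,0,0],"angular":[0,0,0],"jaw":14}]}}

```text
clock: 10.1
tool_pos: [537.7, 213.7, 118.5]
ee_rot: [0.498, 0.502, 0.498, -0.501]
contact_force: [-1.3, -0.5, 6.8]
grip_width: 21.5
```

Run:
```python
from h import *
from cell import *
s=get_state(); print(s["clock"],s["contact_force"],s["ft_torque"],s["grip_width"],s["tool_pos"])
out=[]
for n,w in (("side",(180,280,200,320)),("wrist",(220,335,110,260))): 
    im=get_image(n);pickle.dump(im,open(f"{n}5.pkl","wb"))
    c=im["pixels"][w[2]:w[3],w[0]:w[1]]; out.append(cv2.resize(c,(390,500),interpolation=cv2.INTER_CUBIC))
cv2.imwrite("pics/c5.png",np.hstack(out))
```

```text
10.1 [-1.30238365 -0.46524981  6.80385205] [-0.12149876  0.45921281 -0.00320916] 21.463948151884903 [537.65057639 213.65270139 118.54178294]
```

View pics/c5.png

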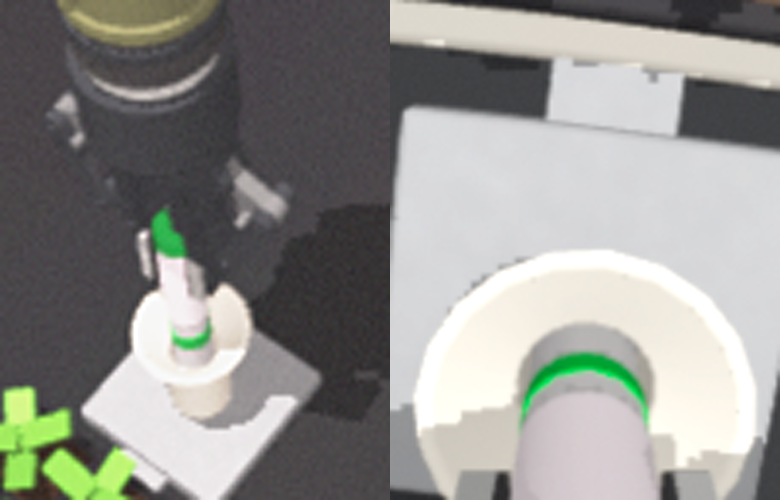

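The foot touched the floor at TCP 118.5, as predicted, with about 7 N, and the ring sits at the mouth. I'm releasing gently and then retreating straight up.

Emit:
{"name": "drive_tool", "arguments": {"rows": [{"xyz":[0,0,0],"angular":[0,0,0],"jaw":22},{"xyz":[0,0,0],"angular":[0,0,0],"jaw":25},{"xyz":[0,0,0],"angular":[0,0,0],"jaw":30},{"xyz":[0,0,0],"angular":[0,0,0],"jaw":40},{"xyz":[0,0,0],"angular":[0,0,0],"jaw":50},{"xyz":[0,0,0],"angular":[0,0,0],"jaw":50},{"xyz":[0,0,0],"angular":[0,0,0],"jaw":50}]}}

```text
clock: 10.9
tool_pos: [537.3, 213.4, 117.2]
ee_rot: [-0.498, -0.502, -0.498, 0.502]
contact_force: [0.0, 0.6, -0.2]
grip_width: 50.4
```

Emit:
{"name": "drive_tool", "arguments": {"rows": [{"xyz":[-5,0,0],"angular":[0,0,0],"jaw":50},{"xyz":[-10,0,0],"angular":[0,0,0],"jaw":50},{"xyz":[-20,0,0],"angular":[0,0,0],"jaw":50},{"xyz":[-30,0,0],"angular":[0,0,0],"jaw":50},{"xyz":[-30,0,0],"angular":[0,0,0],"jaw":50},{"xyz":[-20,0,0],"angular":[0,0,0],"jaw":50},{"xyz":[0,0,0],"angular":[0,0,0],"jaw":50},{"xyz":[0,0,0],"angular":[0,0,0],"jaw":50}]}}

```text
clock: 11.7
tool_pos: [537.6, 213.6, 233.0]
ee_rot: [0.498, 0.502, 0.498, -0.501]
contact_force: [-0.9, 0.2, -0.5]
grip_width: 50.1
```

Run:
```python
from h import *
from cell import *
s=get_state(); print(s["clock"],s["contact_force"],s["grip_width"],s["tool_pos"],abs(s["qd"]).max())
S=get_image("side");cv2.imwrite("pics/side6.png",S["pixels"])
W=get_image("wrist");cv2.imwrite("pics/wrist6.png",W["pixels"])
for n,h,w in (("green",(45,80),(200,250,215,300)),("orange",(5,17),(315,335,105,160)),("blue",(105,125),(295,320,125,180))):
    m=win(hue(S,*h,s=150),*w);k,lab,st,ce=cv2.connectedComponentsWithStats(m.astype(np.uint8))
    for i in range(1,k):
        if st[i,4]>4: P=pts(S,lab==i); print(n,st[i],ce[i].round(1),np.median(P,0).round(1),"on160",onz(S,*ce[i],160)[:2].round(1))
m=win(hue(W,45,80,s=100),240,320,130,330);k,lab,st,ce=cv2.connectedComponentsWithStats(m.astype(np.uint8))
for i in range(1,k):
    if st[i,4]>30: print(st[i],ce[i].round(1),"on162",won(W,*ce[i],162))
```

```text
11.7 [-0.8700655   0.18773995 -0.47443676] 50.095717238934995 [537.59858988 213.58023018 232.99546806] 0.03851733567311157
green [219 249  12  12 117] [224.4 254.7] [538.  216.1 163. ] on160 [539.4 214.5]
green [225 280   8   3  10] [229.  281.4] [531.  222.8  78.8] on160 [498.7 261.9]
orange [322 110  10   9  37] [326.4 114.8] [ 552.  -273.2  156.1] on160 [ 546.1 -273.9]
orange [321 140   7   3  14] [324.  141.1] [ 544.1 -268.4   77. ] on160 [ 509.  -179.9]
blue [304 130  10   8  38] [308.1 134.2] [ 556.1 -182.   158.7] on160 [ 553.8 -184.4]
blue [304 160   6   2   8] [306.6 160.6] [ 551.6 -177.8   78.4] on160 [515.7 -99.2]
[267 181  23  10  52] [277.  183.7] on162 [536.6 240.9 162. ]
[261 202  35  36 975] [278.3 219.7] on162 [537.3 215.6 162. ]
```

View pics/side6.png

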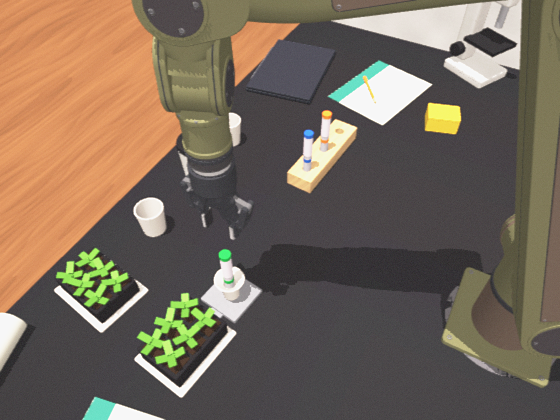

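View pics/wrist6.png

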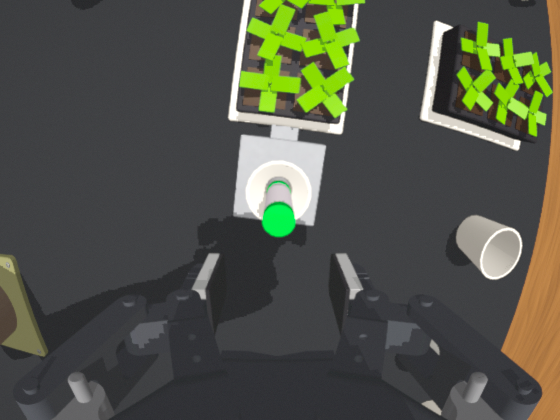

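The stick stands upright in the sleeve on its own, with the cap at (224,255) in the side view and the cap top at about (538, 215, 162). The orange stick (326,115) and the blue stick (308,134) haven't moved. The gripper is clear, so I'm handing in.

```bash
python3 -c "
from cell import *
print(finish_job())"
```

```text
the job is handed in; nothing more can be done
None
```

I lifted the green stick straight out of the rack, carried it over the other two sticks and slid it slowly into the sleeve. The foot touched the floor at the expected height with about 7 N. I then opened the gripper and backed straight up, and handed in at about 12 s of the allowed 42 s.

- **Green stick:** in the last images it stands on its own, with the cap top at about (538, 215, 162) mm. That puts the foot about 60 mm below the rim, within about 2 mm of the bore axis, and close to vertical.
- **Orange and blue sticks:** both are upright and in the same place as at the start, to within a pixel.
- **Gripper:** it is about 70 mm above the stick, with only sensor noise on the force reading.
- **Disagreements:** the cameras and the arm position differed by 1 to 2 mm on the stick and sleeve positions, which is within calibration. No check failed.

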